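Slide a sample rack into the scanner lane past its sprung side gate

TASK

Load the small black tube rack into the scanner lane: with one fingertip swing the sprung side gate outward and hold it open, clear of the rack, while another finger pushes the rack along the lane from behind until it is fully home against the bumpers. Then let the gate swing shut behind the rack and move clear. Only push: do not lift the rack or its tubes, keep the rack and the gate from bearing on each other, and leave the other things on the bench where they are.

Things in the scene. Friction and masses are not known exactly. Their poses are not given: they have to be found in the camera images.
- lane: Scanner lane, fixed: low chute, white liner, white reader housing (92 mm high) at its end. Origin on the bench under the lane's centre line, in the plane of the gate's stop tab; x = push direction, the gate stands on its -y side, z up. Liner top z=22 mm, x=-195..119, clear width 50 (y=-25..25). Rail on the +y side 5 mm thick, top z=44; on the -y side 4 mm thick, top z=30, slotted at the tab.
- lane_stop (a point): Centre between the two rubber bumpers at the lane's end, at their face: lane x=113, y=0, z=40 mm; axes as the lane's. The rack's leading face meets this plane when home; its rear face is then 8 mm past the tab (lane x=8). The reader housing starts at lane x=119 mm.
- gate (a joint): Opening of the gate, rad: 0 = shut, grows as its top swings outward (lane -y), stop at 0.8. Hinge line along lane x at lane y=-38, z=10 mm. A spring shuts it; holding it takes 1.5 to 4 N at the strip. A steel wire frame along the lane's -y side with a finger strip on top and a stop tab. From 0.40 rad the tab clears the rack; 0.5 to 0.7 is comfortable. Pushed along x it does not give.
- gate_strip (a point): Middle of the finger strip's inner face. Shut: lane x=-60, y=-27, z=62 mm. The strip spans lane x=-185..30 and z=54..70, 5 mm thick; at 0.6 rad its face is 31 mm farther out at about the same height. A finger behind the rack can press it outward from inside and slide along it, with the fingertip 55 to 62 mm above the bench, so that it passes over the tab.
- gate_tab (a point): Middle of the stop tab's inner tip (tab 4 mm thick along x, 16 mm high). Shut: lane x=0, y=-13, z=36 mm (tab z=28..44), so it bars the lane in front of the rack, and behind the rack once that is home. At every opening the tab stays under 53 mm above the bench.
- rack: Black tube rack, loose, 46 x 105 x 50 mm, 0.14 to 0.28 kg, on the lane's liner before the gate. Origin: centre of its underside; y (long side) points along lane x. Both ends are plates 42 mm wide reaching 72 mm above the bench; rear face at rack y=-52.5 mm. Its leading face starts 15 to 45 mm short of the tab.
- rack_nose (a point): Centre of the rack's leading face: rack x=0, y=52.5, z=18 mm.
- timer: Timer, bystander, white, 70 x 62 x 18 mm, lying on the bench on the gate's side of the lane's bay; leave it. Origin: centre of its underside.
- beaker: Clear plastic beaker, bystander, 54 mm wide, 70 mm high, on the bench beyond the lane; leave it. Origin: centre of its underside.
- tape_roll: Roll of tape, bystander, 86 mm wide, 19 mm high, on the bench toward the right front; leave it. Origin: centre of its underside.
- petri: Petri dish, bystander, 60 mm wide, 14 mm high, on the bench beyond the lane's bay; leave it. Origin: centre of its underside.
- marker: Marker pen with a blue cap, bystander, 135 mm long, lying on the bench toward the left front; leave it. Origin: centre of its underside.
- sample_0: Capped sample tube, 16 mm wide, 82 mm long, standing loosely in the rack at rack x=9.5, y=38 mm; its cap's top is 85 mm above the rack's underside (107 mm above the bench). Origin: its bottom end, z up along it.
- sample_1: Capped sample tube, 16 mm wide, 82 mm long, standing loosely in the rack at rack x=-9.5, y=38 mm; its cap's top is 85 mm above the rack's underside (107 mm above the bench). Origin: its bottom end, z up along it.
- sample_2: Capped sample tube, 16 mm wide, 82 mm long, standing loosely in the rack at rack x=-9.5, y=19.5 mm; its cap's top is 85 mm above the rack's underside (107 mm above the bench). Origin: its bottom end, z up along it.
- sample_3: Capped sample tube, 16 mm wide, 82 mm long, standing loosely in the rack at rack x=9.5, y=0 mm; its cap's top is 85 mm above the rack's underside (107 mm above the bench). Origin: its bottom end, z up along it.
Things that resemble listed ones, but are neither listed nor needed, are in the scene too. Leave any red look-alike of the rack alone.

How it is judged:
By the outcome, as a careful person would: the job done as asked, in the order asked, and still so for the second after the job is handed in, with the robot touching nothing.
It also fails if it takes over 45 s, if anything falls off the work surface, if the arm or the gripper's body presses on something with over 40 N, if the wrist force passes 120 N, or if a joint passes its speed limit or range.

ROBOT

A 6-joint arm with a two-finger parallel gripper is mounted at the origin on a cart in front of the work surface, level with it; the furniture and walls round the work are solid. World frame = base frame: x ahead of the robot, y to its left, z up, the work surface at z = 0. Lengths are in m, angles in rad, forces in N, time in s.
With the tool pointing down it reaches from about 0.275 to 1 m from the base axis. Payload 8.4 kg.
Tool frame: the origin (TCP) lies on the centre line of the jaws, within the pads' length; the fingertips stand 14 mm ahead of it and the grasp point (between the pads) lies 5 mm behind it (r.finger_overhang is the distance from the TCP to the fingertips, in m); z points along the fingers, y is the line along which they close (so a half turn about z gives the same grasp; the last joint's range is limited). The gripper opens to 85 mm and grips with 20 to 120 N. Pads are 22 mm wide; open, the fingers measure 114 mm over their backs; the gripper's body (76 mm by 85 mm) begins 54 mm behind the grasp point. The pads swing forward as they close: fully open they stand 13 mm farther back than shut.
Start: joints at [-1.316, 0.353, 1.633, -0, 1.155, -0.002], TCP at [0.159, -0.605, 0.245] pointing down, gripper open.
Joint ranges: [-2.63, 2.63], [-0.92, 2.1], [0.06, 2.66], [-1.3, 4.44], [0, 2.69], [-3.02, 3.02]. Speed limits (rad/s): [2.22, 2.22, 2.79, 3.14, 3.14, 3.14].

INTERFACE

Orientations are given as a unit quaternion [x, y, z, w].
In Python, from workcell import r, imaging, workorder, monitor gives the robot as it stands. Calls block until the motion is done:
- r.reach(position, orientation): joint-space move of the TCP to a pose.
- r.move_l(position, ori=None, vel=0.15, stop_force=None): straight line of the TCP; ori=None keeps the orientation; vel is the mean speed in m/s. With stop_force (N) it stops when the force on the tool has changed by that much, and returns True; else False.
- r.move_joints(angles): joint-space move.
- r.gripper_to(opening, squeeze=None): finger opening in m; squeeze is the grip in N (None keeps the last); returns when the fingers have stopped.
- r.hold(seconds).
- r.ik(position, orientation): joint angles nearest the present ones, or None.
- imaging.snapshot(name): name is "side" or "top" or "wrist"; returns the picture (384x512x3 uint8, red, green, blue); there is no depth.
- imaging.camera_info(name): a dict with "camera_matrix" (3x3 intrinsics, pixels), "rvec" (rotation vector, rad) and "tvec" (3), from world to camera coordinates, as OpenCV has them. Camera axes: x right, y down, z forward; pixel columns grow to the right and rows downward; lengths in m; the calibration is good to about 2 mm. A picture is of the moment at which its call begins: read the wrist's pose just before it. camera_info takes no time and is no camera call; for the wrist camera it gives the pose at the moment of the call.
A pose or a line that the arm cannot do raises r.MotionError and nothing moves.
- workorder.job_done(): hands the job in; it is judged then, once.
Readings, each from a call of its own:
- monitor.read_time(): time.
- monitor.read_qpos(): joint angles.
- monitor.read_dq(): joint speeds.
- monitor.read_tau(): joint torques, N m.
- monitor.read_tool_pos(): TCP position.
- monitor.read_tcp_rot(): TCP orientation.
- monitor.read_ft_force(): force on the tool from outside, world axes, zero at the start.
- monitor.read_ft_torque(): the same for the moment, N m.
- monitor.read_gripper_width(): finger opening in m.
- monitor.read_gripper_force(): force on a finger pad.
Only numpy, scipy, OpenCV 4.12 (cv2) and the standard library are available. Lean on these libraries where they do the work, as an engineer would, in place of code of your own. Each camera call takes 0.05 s, during which the arm holds its last target. There are 200 camera calls.

## Working session

There is one attempt and no reset: what is moved stays moved. The work goes in short steps, each a Python script; the robot and the scene stay as the last script left them, time stands still between calls to the robot, and variables do not carry over. Pictures are saved under pics/ and viewed, at most 13 in all, crops included, and the job is handed in when it is done.

```bash
mkdir -p pics; ls
python3 - <<'E'
from workcell import r, imaging, workorder, monitor
import cv2
for n in("top","side"):
    cv2.imwrite(f"pics/{n}0.png",cv2.resize(imaging.snapshot(n)[:,:,::-1],(800,600),interpolation=cv2.INTER_CUBIC))
    c=imaging.camera_info(n);print(n,c)
print(monitor.read_tcp_rot(),monitor.read_time(),r.finger_overhang)
E
```

```text
pics
top {'camera_matrix': array([[398.21164907,   0.        , 253.87585097],
       [  0.        , 398.21164907, 183.47087315],
       [  0.        ,   0.        ,   1.        ]]), 'rvec': array([ 2.16929486, -2.14489666,  0.15233218]), 'tvec': array([-0.04387848,  0.52040683,  1.06095146])}
side {'camera_matrix': array([[349.32689816,   0.        , 252.87218054],
       [  0.        , 349.32689816, 191.59902019],
       [  0.        ,   0.        ,   1.        ]]), 'rvec': array([-0.05828859,  2.85796999, -1.28571499]), 'tvec': array([0.50340039, 0.1072381 , 1.03818079])}
[ 9.91771602e-01  1.28018362e-01 -6.67542693e-05 -6.20065002e-04] 0.1 0.014
```

View pics/top0.png

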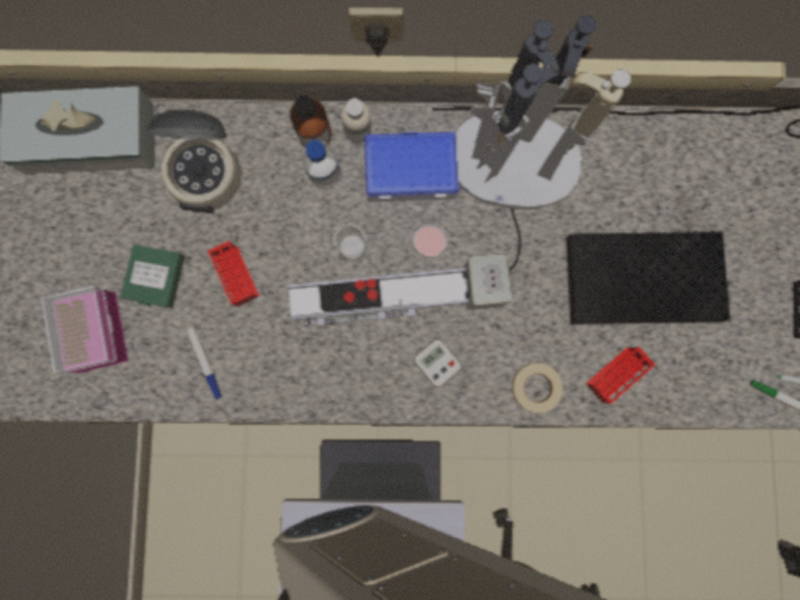

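View pics/side0.png

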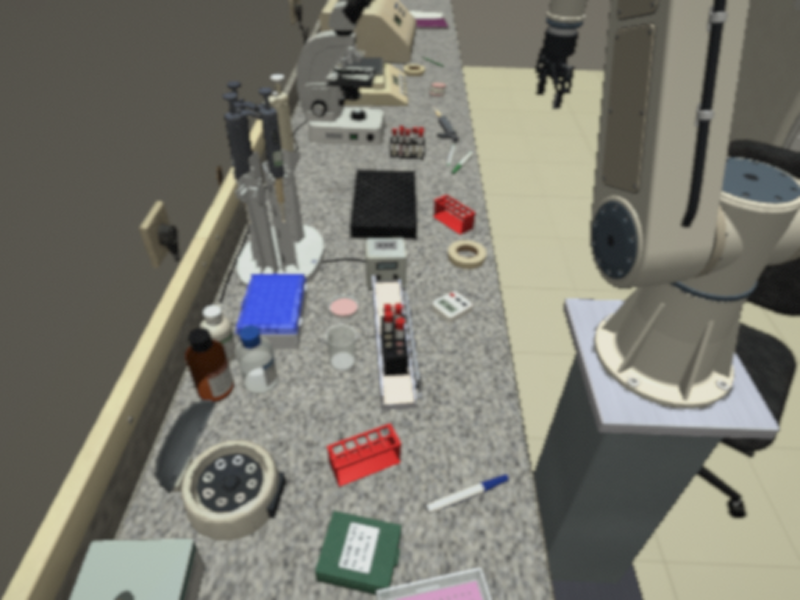

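Top view (800×600): the lane runs left to right, from (290,300) to the reader housing at (490,280). The black rack with red caps is at (350,293). The gate is on the robot's side, with brackets at about (320..410,315).

Possible mix-ups for the rack:
- red racks at (233,272) and (620,375)
- black mat at (648,278)
- far black rack with red caps at side-view pixel (407,143)

I choose the black rack on the white liner, at top (350,293) and side (395,345).

```bash
cat > h.py <<'E'
from workcell import r, imaging, workorder, monitor
import cv2, numpy as np
from scipy.spatial.transform import Rotation as R
def ray(info,uv,z):
    K=info["camera_matrix"];Rm=cv2.Rodrigues(info["rvec"])[0];t=np.ravel(info["tvec"])
    d=np.c_[np.atleast_2d(uv),np.ones(len(np.atleast_2d(uv)))]@np.linalg.inv(K).T@Rm
    o=-Rm.T@t
    return o+d*((z-o[2])/d[:,2])[:,None]
def proj(info,P):
    return cv2.projectPoints(np.atleast_2d(P).astype(float),info["rvec"],info["tvec"],info["camera_matrix"],None)[0][:,0]
E
python3 - <<'E'
from h import *
im=imaging.snapshot("top");c=imaging.camera_info("top")
x0,y0,x1,y1=175,165,335,215
cr=im[y0:y1,x0:x1]
cv2.imwrite("pics/crop.png",cv2.resize(cr[:,:,::-1],None,fx=5,fy=5,interpolation=cv2.INTER_CUBIC))
hsv=cv2.cvtColor(cr,cv2.COLOR_RGB2HSV)
def comps(m,amin):
    n,l,s,ce=cv2.connectedComponentsWithStats(m.astype(np.uint8))
    for i in range(1,n):
        if s[i,4]>=amin: yield l==i,s[i],ce[i]
w=(hsv[...,2]>205)&(hsv[...,1]<45)
print(np.percentile(hsv[...,2],[50,90,99]))
for m,s,ce in comps(w,60):
    ys,xs=np.nonzero(m);rect=cv2.minAreaRect(np.c_[xs,ys].astype(np.float32)+[0,0])
    b=cv2.boxPoints(rect)+[x0,y0];print("white",s[4],b.round(1).tolist(),ray(c,b,.022).round(3)[:,:2].tolist())
k=(hsv[...,2]<60)
for m,s,ce in comps(k,60):
    ys,xs=np.nonzero(m);b=cv2.boxPoints(cv2.minAreaRect(np.c_[xs,ys].astype(np.float32)))+[x0,y0];print("black",s[4],b.round(1).tolist(),ray(c,b,.072).round(3)[:,:2].tolist())
red=(hsv[...,1]>150)&((hsv[...,0]<10)|(hsv[...,0]>170))&(hsv[...,2]>80)
for m,s,ce in comps(red,6): print("red",s[4],ce+[x0,y0],ray(c,ce+[x0,y0],.107).round(3))
E
```

```text
[132. 184. 186.]
black 361 [[205.1, 182.9], [241.0, 179.6], [242.4, 195.3], [206.5, 198.6]] [[0.516, 0.092], [0.526, -0.003], [0.484, -0.008], [0.474, 0.087]]
red 46 [233.41304348 181.69565217] [[0.515 0.015 0.107]]
red 28 [237.67857143 188.32142857] [[0.498 0.004 0.107]]
red 29 [223.10344828 189.51724138] [[0.495 0.041 0.107]]
```

View pics/crop.png

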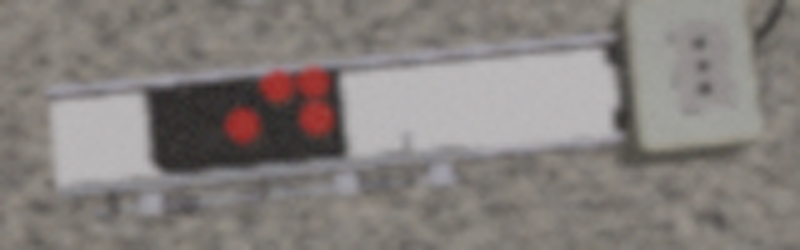

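The crop confirms the black rack on the white liner, at crop px (155–343, 70–170). The bumpers are at (620,50) and (622,118), and the tab tip at (405,140). Next I hover above it for a closer wrist view.

```bash
cat >> h.py <<'E'
def ori(th,flip=False):  # th: world angle of lane x ; tool y along +-lane y, z down
    ex=np.array([np.cos(th),np.sin(th),0]);ey=np.array([-ex[1],ex[0],0])
    y=-ey if flip else ey; z=np.array([0,0,-1.]); x=np.cross(y,z)
    return R.from_matrix(np.c_[x,y,z]).as_quat()
E
python3 - <<'E'
from h import *
th=np.arctan2(-.095,.010); print(th)
p=[0.50,0.0,0.36]
for f in(0,1):
    q=r.ik(p,ori(th,f)); print(f,q)
qs=[(abs(r.ik(p,ori(th,f))[5]),f) for f in(0,1) if r.ik(p,ori(th,f)) is not None]
f=min(qs)[1]
r.reach(p,ori(th,f)); r.gripper_to(0.036)
c=imaging.camera_info("wrist");im=imaging.snapshot("wrist")
cv2.imwrite("pics/w1raw.png",im[:,:,::-1]);np.save("w1.npy",[c],allow_pickle=True)
cv2.imwrite("pics/w1.png",cv2.resize(im[:,:,::-1],(800,600),interpolation=cv2.INTER_CUBIC))
Rm=cv2.Rodrigues(c["rvec"])[0];print("cam",-Rm.T@np.ravel(c["tvec"]),Rm[2],c["camera_matrix"][0],monitor.read_time(),monitor.read_tool_pos(),monitor.read_gripper_width())
E
```

```text
-1.4659193880646628
0 [-3.00000450e-03  5.82466962e-02  1.74851365e+00 -4.44089210e-16
  1.33483231e+00 -1.07876943e-01]
1 None
cam [0.49200538 0.07011302 0.48820352] [ 0.02921492 -0.27844186 -0.96000866] [276.59101591   0.         257.14577145] 3.225 [5.00001423e-01 3.08617856e-06 3.60014725e-01] 0.03597250583580543
```

View pics/w1.png

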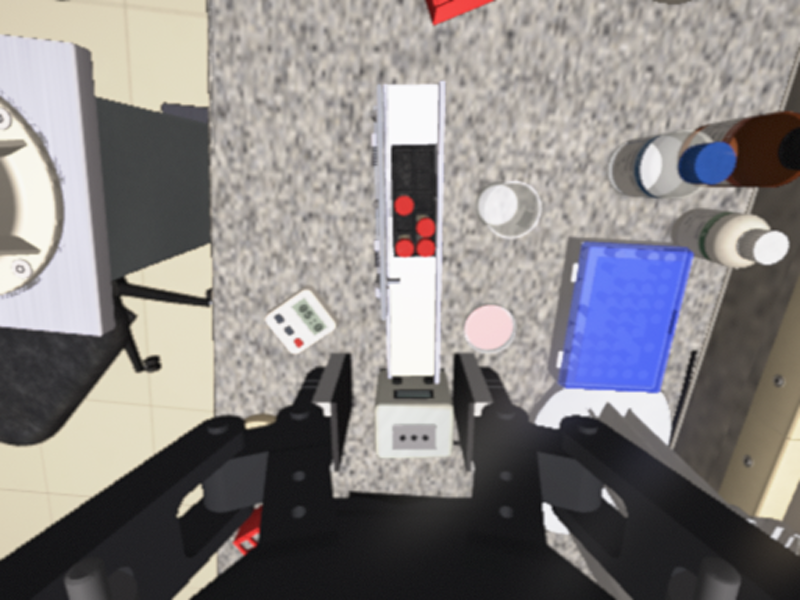

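The wrist view shows the lane vertically, x 388–440 px. The rack is at (391–437, 145–256), the tab tip at (398,280), the gate strip along x≈381 and the fingers below. Next I fit the edges.

Run:
```python
from h import *
im=cv2.imread("pics/w1raw.png");c=np.load("w1.npy",allow_pickle=True)[0]
g=cv2.cvtColor(im,cv2.COLOR_BGR2GRAY)
for v in(65,75,110,130,160,175,200,215,225): print(v,g[v,236:292].tolist())
print("col 265",[(v,int(g[v,265])) for v in list(range(48,60))+list(range(86,98))+list(range(158,172))+list(range(228,250))])
hsv=cv2.cvtColor(im,cv2.COLOR_BGR2HSV)
red=((hsv[...,1]>150)&((hsv[...,0]<10)|(hsv[...,0]>170))&(hsv[...,2]>80)).astype(np.uint8)
n,l,s,ce=cv2.connectedComponentsWithStats(red)
for i in range(1,n):
    if s[i,4]>20 and 240<ce[i][0]<290: print(s[i],ce[i],ray(c,ce[i],.107))
```

```text
65 [180, 186, 189, 185, 182, 184, 186, 186, 176, 177, 204, 215, 229, 249, 250, 250, 250, 250, 250, 250, 250, 250, 250, 250, 250, 250, 250, 250, 250, 250, 250, 250, 250, 250, 250, 250, 250, 250, 250, 250, 250, 250, 250, 240, 183, 174, 223, 228, 215, 179, 167, 167, 160, 154, 155, 161]
75 [162, 139, 103, 89, 116, 159, 186, 191, 186, 173, 189, 223, 239, 249, 250, 250, 250, 250, 250, 250, 250, 250, 250, 250, 250, 250, 250, 250, 250, 250, 250, 250, 250, 250, 250, 250, 250, 250, 250, 250, 250, 250, 251, 240, 191, 187, 225, 228, 205, 165, 148, 159, 166, 156, 150, 166]
110 [158, 161, 173, 186, 193, 191, 189, 189, 186, 174, 189, 232, 245, 232, 136, 54, 42, 45, 48, 51, 52, 53, 52, 50, 49, 50, 52, 45, 41, 41, 40, 44, 45, 42, 40, 41, 43, 43, 43, 45, 43, 47, 70, 114, 183, 232, 232, 210, 169, 169, 175, 178, 171, 151, 134, 130]
130 [184, 177, 159, 143, 138, 143, 162, 186, 193, 184, 173, 196, 224, 221, 184, 102, 71, 95, 107, 108, 108, 108, 108, 108, 109, 108, 108, 103, 83, 53, 38, 38, 40, 38, 39, 40, 42, 44, 44, 40, 39, 42, 57, 107, 180, 228, 229, 218, 196, 189, 181, 174, 179, 190, 198, 197]
160 [208
[... 1743 characters left out ...]
, (164, 171), (165, 249), (166, 252), (167, 251), (168, 250), (169, 251), (170, 250), (171, 251), (228, 250), (229, 250), (230, 250), (231, 250), (232, 250), (233, 250), (234, 250), (235, 250), (236, 250), (237, 250), (238, 252), (239, 249), (240, 177), (241, 108), (242, 104), (243, 105), (244, 106), (245, 106), (246, 107), (247, 109), (248, 101), (249, 69)]
[273   0  42  16 346] [288.57514451   4.80924855] [[0.5169748  0.19348981 0.107     ]]
[252 125  13  13 133] [258.10526316 131.16541353] [[0.49628985 0.04152183 0.107     ]]
[266 139  12  25 240] [271.85   151.4375] [[0.51805303 0.01620677 0.107     ]]
[253 153  12  11 116] [258.5862069  158.20689655] [[0.50084673 0.00492488 0.107     ]]
```

Run:
```python
from h import *
im=cv2.imread("pics/w1raw.png");c=np.load("w1.npy",allow_pickle=True)[0]
g=cv2.cvtColor(im,cv2.COLOR_BGR2GRAY).astype(float)
L=[];Rr=[]
for v in list(range(58,88))+list(range(187,236)):
    row=g[v]; w=np.nonzero(row[240:290]>=244)[0]+240
    L.append((w[0]-.5,v));Rr.append((w[-1]+.5,v))
a=ray(c,L,.022)[:,:2];b=ray(c,Rr,.022)[:,:2]
def fit(p):
    vx,vy,x,y=cv2.fitLine(p.astype(np.float32),cv2.DIST_HUBER,0,.01,.01).ravel()
    s=-np.sign(vy); return np.array([vx,vy])*s,np.array([x,y])
da,pa=fit(a);db,pb=fit(b)
print(np.arctan2(da[1],da[0]),np.arctan2(db[1],db[0]))
d=da+db;d/=np.linalg.norm(d);n=np.array([-d[1],d[0]])
print("width",(pb-pa)@n)
mid=((pa+pb)/2)@n
e=ray(c,[[265,53.6],[265,239.6]],.022)[:,:2]@d
print("len",e[1]-e[0])
x0=(e[0]+.195+e[1]-.119)/2
O=d*x0+n*mid;th=np.arctan2(d[1],d[0]);print("O",O,"th",th)
k=ray(c,[[265,91.7],[265,163.6]],.072)[:,:2]
print("rack x rear/nose",(k-O)@d)
caps=ray(c,[[258.1,131.2],[258.6,158.2]],.107)[:,:2]; print("caps lane",np.c_[(caps-O)@d,(caps-O)@n])
tab=ray(c,[[398*.64,280*.64]],.036)[:,:2];print("tab",(tab-O)@d,(tab-O)@n)
ct=imaging.camera_info("top")
np.save("lane.npy",[*O,th,*((k-O)@d)])
# cross-check with top: project corners of liner
for x,y,z in((-.195,-.025,.022),(-.195,.025,.022),(.119,-.025,.022),(.119,.025,.022),(0,-.013,.036),((k-O)@d)[0:1].tolist()+[0,.072]):
    P=np.r_[O+d*x+n*y,z];print((proj(ct,P)-[175,165])*5, proj(c,P)/.64)
```

```text
-1.4597064 -1.4597903
width 0.046913054
len 0.3140893998250026
O [ 0.51484648 -0.04161706] th -1.4597484
rack x rear/nose [-0.13698849 -0.03341103]
caps lane [[-0.08463739 -0.00923626]
 [-0.04781626 -0.00873654]]
tab [5.95946238e-05] [-0.01514891]
[[ 53.87612882 185.53212868]] [[386.36845058  83.99072923]]
[[46.86122569 96.20951587]] [[437.24418462  83.64021011]]
[[618.06359407 129.53470212]] [[390.67090257 374.47324845]]
[[607.79654918  41.1100279 ]] [[432.82254279 374.23446281]]
[[403.2757108  126.37945336]] [[399.99271246 279.93426788]]
[[144.48457982 119.77824495]] [[413.00859966 143.28824734]]
```

Run:
```python
from h import *
im=cv2.imread("pics/top0.png")
g=cv2.cvtColor(imaging.snapshot("top"),cv2.COLOR_RGB2GRAY).astype(float) if 0 else cv2.resize(cv2.cvtColor(im,cv2.COLOR_BGR2GRAY),(512,384),interpolation=cv2.INTER_AREA).astype(float)
c=imaging.camera_info("top");O0x,O0y,th,rx,nx=np.load("lane.npy")
d=np.array([np.cos(th),np.sin(th)]);n=np.array([-d[1],d[0]]);O=np.array([O0x,O0y])
up=[];lo=[]
for u in list(range(188,203))+list(range(247,295)):
    col=g[165:215,u]; w=np.nonzero(col>=178)[0]
    mid=[i for i in w if 8<i<38]
    # largest run
    runs=np.split(np.array(mid),np.nonzero(np.diff(mid)>1)[0]+1);k=max(runs,key=len)
    up.append((u,165+k[0]-.5));lo.append((u,165+k[-1]+.5))
for nm,p in(("up",up),("lo",lo)):
    P=(ray(c,p,.022)[:,:2]-O); x=P@d;y=P@n
    A=np.polyfit(x,y,1);print(nm,A, "y at -.15,0,.1",np.polyval(A,[-.15,0,.1]).round(4))
print([int(v) for v in g[165:215,195]]);print([int(v) for v in g[165:215,285]])
```

```text
up [-0.00089932  0.01961168] y at -.15,0,.1 [0.0197 0.0196 0.0195]
lo [-0.01692236 -0.02199763] y at -.15,0,.1 [-0.0195 -0.022  -0.0237]
[132, 130, 120, 112, 108, 110, 113, 105, 110, 122, 130, 133, 130, 123, 120, 127, 138, 142, 126, 148, 176, 183, 183, 182, 182, 182, 182, 183, 183, 183, 182, 184, 183, 183, 183, 176, 154, 136, 121, 107, 108, 119, 121, 108, 119, 134, 134, 126, 126, 128]
[123, 127, 122, 116, 114, 120, 128, 138, 142, 130, 143, 175, 182, 183, 184, 184, 184, 184, 184, 183, 183, 184, 184, 183, 185, 183, 184, 180, 165, 137, 122, 132, 131, 123, 109, 111, 118, 123, 124, 123, 123, 127, 131, 132, 130, 128, 122, 124, 126, 128]
```

Wrist and top fits agree within about 1–2 mm. The lane length comes out at 314 mm and the rack at 104 mm, both as given, with the tab at x=0. Next I touch clear bench to calibrate fingertip height, then lower the fingers behind the rack.

```bash
cat >> h.py <<'E'
_a=np.load("lane.npy");th=_a[2];d=np.array([np.cos(th),np.sin(th)]);n=np.array([-d[1],d[0]]);O=_a[:2]-.001*n
q=ori(th)
def W(x,y,z): return np.r_[O+d*x+n*y,z]
def L():
    p=monitor.read_tool_pos();return np.r_[(p[:2]-O)@d,(p[:2]-O)@n,p[2]].round(4)
def F():
    f=monitor.read_ft_force();return np.r_[f[:2]@d,f[:2]@n,f[2]].round(2)
E
python3 - <<'E'
from h import *
r.reach(W(-.12,-.125,.06),q)
print(r.move_l(W(-.12,-.125,.0),vel=.025,stop_force=4),L(),F())
z=L()[2]; np.save("z.npy",z)
r.move_l(W(-.12,-.125,.15),vel=.2)
r.move_l(W(-.16,.0125,.15),vel=.2)
print(r.move_l(W(-.16,.0125,z+.058),vel=.08,stop_force=4),L(),F(),monitor.read_time())
im=imaging.snapshot("wrist");cv2.imwrite("pics/w2.png",cv2.resize(im[:,:,::-1],(800,600)))
E
```

```text
True [-0.12  -0.125  0.013] [-0.2  -0.85  8.88]
False [-0.16    0.0129  0.0714] [-0.24 -0.33  0.41] 9.0
```

View pics/w2.png

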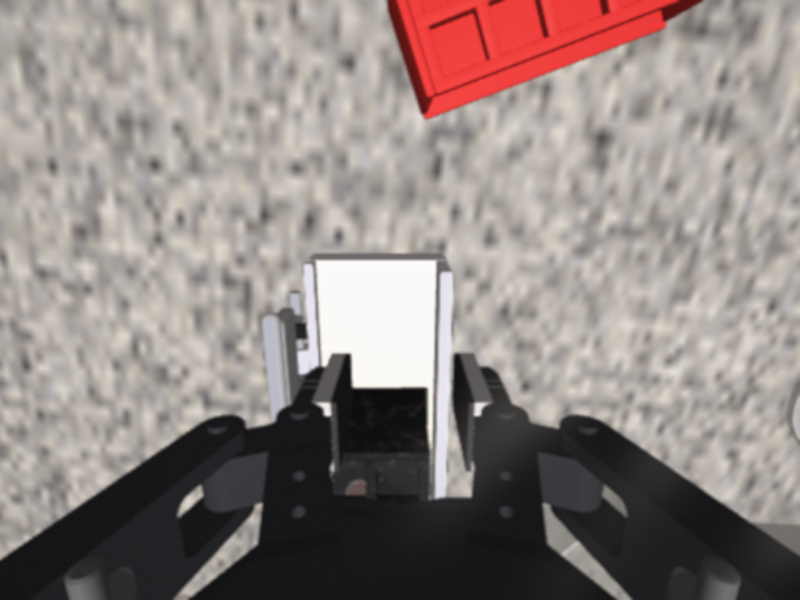

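Both fingers are down behind the rack. The left one at (335,400) is just inside the gate strip at (285,370), and nothing is touching. Now open the gate.

Run:
```python
from h import *
z=L()[2]
for y in(.005,0,-.01,-.0255):
    s=r.move_l(W(-.16,y,z),vel=.05,stop_force=12);print(s,L(),F())
    if s: break
print(monitor.read_time())
c=imaging.camera_info("wrist");np.save("w3.npy",[c],allow_pickle=True)
im=imaging.snapshot("wrist");cv2.imwrite("pics/w3.png",cv2.resize(im[:,:,::-1],(800,600)))
im=imaging.snapshot("side");cv2.imwrite("pics/s3.png",cv2.resize(im[170:290,180:340][:,:,::-1],None,fx=5,fy=5,interpolation=cv2.INTER_CUBIC))
```

```text
False [-0.16    0.0051  0.0719] [-0.73  0.78  0.03]
False [-0.16   -0.0002  0.0716] [0.7  1.18 1.49]
False [-0.16   -0.0105  0.0715] [0.28 1.73 1.19]
False [-0.16   -0.0258  0.0716] [0.64 1.16 2.56]
10.4083
```

View pics/w3.png

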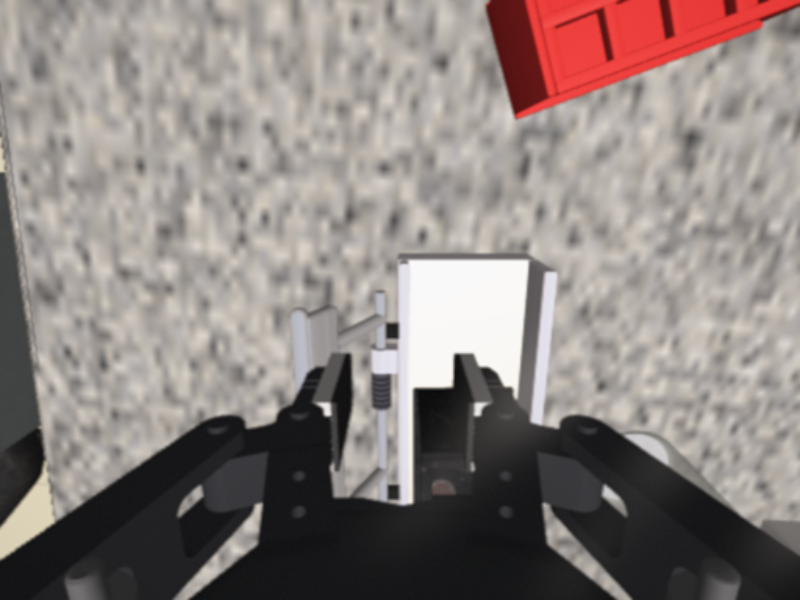

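View pics/s3.png

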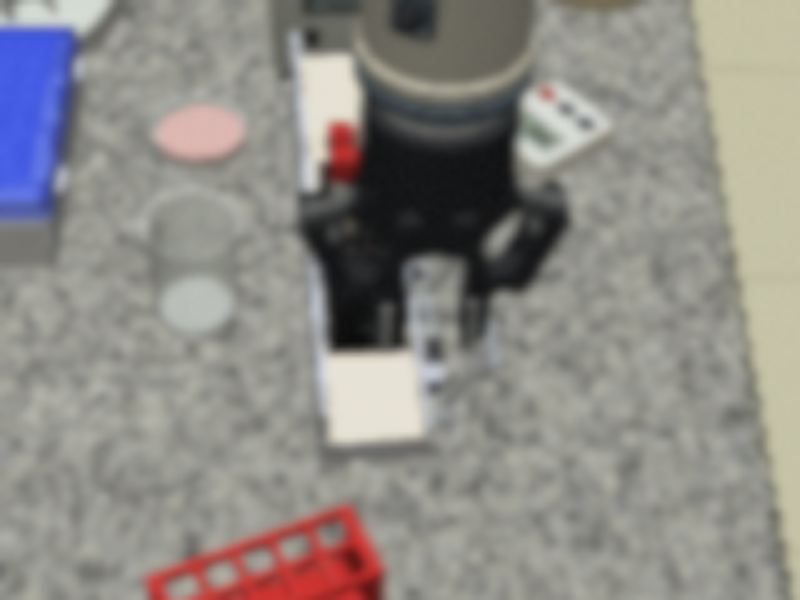

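The gate is open, with the strip at (320,340) leaning outward against the left finger and the lane clear. The right finger is centred behind the rack. I check the opening angle, then push.

Run:
```python
from h import *
c=np.load("w3.npy",allow_pickle=True)[0]
for t in(.4,.5,.6,.7):
    o=[]
    for a,b in((11,60),(6,60)):
        y=-.038+(a*np.cos(t)-b*np.sin(t))/1e3;zz=.010+(b*np.cos(t)+a*np.sin(t))/1e3
        o.append((proj(c,W(-.185,y,zz))/.64).round(0))
    print(t,o)
z=L()[2]
s=r.move_l(W(-.125,-.0255,z),vel=.05,stop_force=12);print(s,L(),F(),monitor.read_time())
c=imaging.camera_info("wrist");np.save("w4.npy",[c],allow_pickle=True)
im=imaging.snapshot("wrist");cv2.imwrite("pics/w4.png",cv2.resize(im[:,:,::-1],(800,600)))
```

```text
0.4 [array([[324., 319.]]), array([[311., 317.]])]
0.5 [array([[307., 317.]]), array([[295., 315.]])]
0.6 [array([[291., 315.]]), array([[280., 312.]])]
0.7 [array([[276., 313.]]), array([[268., 310.]])]
False [-0.1246 -0.0255  0.0717] [2.51 1.72 0.68] 11.3583
```

View pics/w4.png

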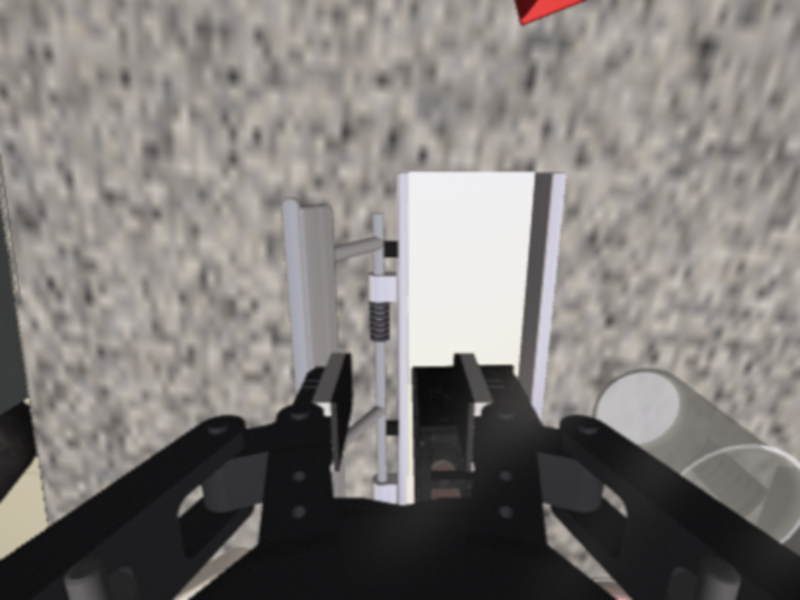

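The opening is about 0.5 rad (strip top edges at 294/306 px). I move out 4 mm more for margin and push on.

Run:
```python
from h import *
z=L()[2]; y=-.0295
r.move_l(W(-.122,y,z),vel=.03)
for x,v in((-.07,.05),(-.02,.05),(.004,.02)):
    s=r.move_l(W(x,y,z),vel=v,stop_force=10);print(s,L(),F(),monitor.read_time())
    if s: break
c=imaging.camera_info("wrist");np.save("w5.npy",[c],allow_pickle=True)
im=imaging.snapshot("wrist");cv2.imwrite("pics/w5.png",cv2.resize(im[:,:,::-1],(800,600)))
```

```text
False [-0.0698 -0.0294  0.0717] [0.92 1.12 1.56] 12.9167
False [-0.0197 -0.0295  0.0717] [0.82 1.7  2.33] 14.0667
True [-0.0033 -0.0292  0.0717] [-4.76  1.    1.4 ] 14.9
```

View pics/w5.png

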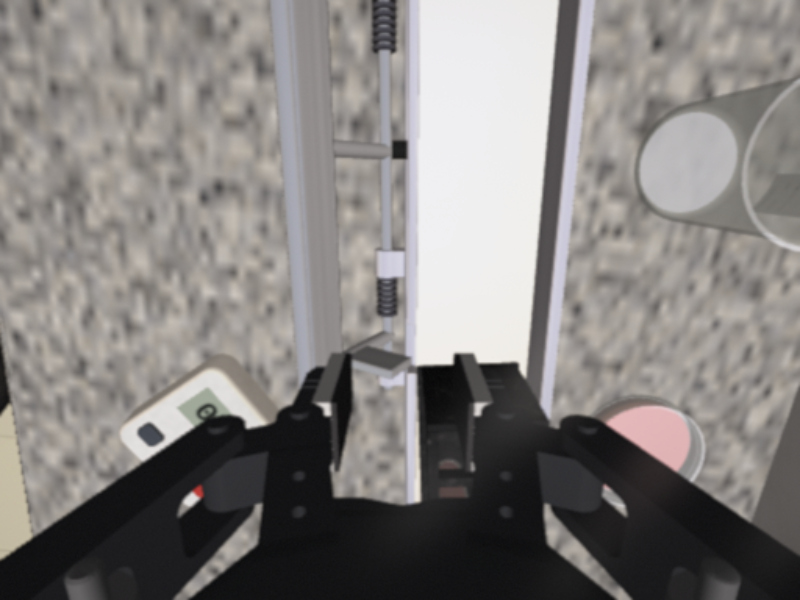

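The push stopped at TCP x=-3.3 mm, where home was predicted (-3). The tab at (380,358) is clear of the rack. I press once more to seat it, back off, let the gate close slowly under the finger, lift and check.

Run:
```python
from h import *
z=L()[2]; y=-.0295
print(r.move_l(W(.003,y,z),vel=.01,stop_force=10),L(),F())
r.hold(.2);print(L(),F())
r.move_l(W(-.016,y,z),vel=.04)
r.move_l(W(-.016,.0125,z),vel=.04);print(L(),F())
r.move_l(W(-.016,.0125,.20),vel=.12)
r.move_l(W(-.07,.0,.36),vel=.25);print(L(),F(),monitor.read_time())
c=imaging.camera_info("wrist");np.save("w6.npy",[c],allow_pickle=True)
im=imaging.snapshot("wrist");cv2.imwrite("pics/w6raw.png",im[:,:,::-1]);cv2.imwrite("pics/w6.png",cv2.resize(im[60:270,170:370][:,:,::-1],None,fx=2.8,fy=2.8,interpolation=cv2.INTER_CUBIC))
for P in((.008,0,.072),(.113,0,.072),(.113,0,.04),(0,-.013,.036)): print(P,(proj(c,W(*P))-[170,60])*2.8)
```

```text
True [-0.0033 -0.0291  0.0717] [-2.59  1.19  3.47]
[-0.0034 -0.0291  0.0717] [-1.89  0.55  4.32]
[-0.0161  0.0121  0.0716] [ 0.41 -0.83 -0.54]
[-0.0698 -0.0006  0.3585] [-0.77 -0.82 -0.52] 19.1583
(0.008, 0, 0.072) [[247.47459356 410.73172566]]
(0.113, 0, 0.072) [[247.44347006 574.40014627]]
(0.113, 0, 0.04) [[247.34558614 547.61552805]]
(0, -0.013, 0.036) [[226.03122495 378.4575494 ]]
```

View pics/w6.png

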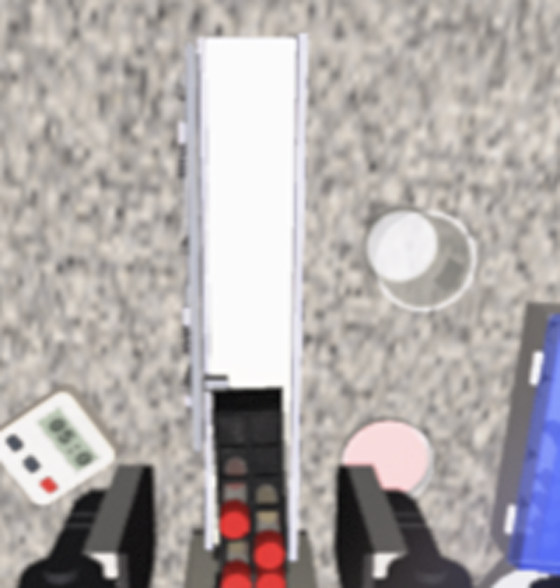

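The gate is shut, with the tab at (215,378) as predicted, and the rack rear top edge is at row ~410 against a predicted 410.7. I move well clear and check the nose against the bumpers from the top camera.

Run:
```python
from h import *
r.move_joints([-1.316,.353,1.633,0,1.155,-.002])
c=np.load("w6.npy",allow_pickle=True)[0];g=cv2.imread("pics/w6raw.png",0)
print([(v,int(g[v,258])) for v in range(194,212)])
for v in(198,198.5,199): print(v,(ray(c,[[258,v]],.022)[:,:2]-O)@d)
ct=imaging.camera_info("top");im=imaging.snapshot("top")
x0,y0=235,160
for P in((.008,0,.072),(.113,0,.072),(.113,.0,.04),(.119,0,.092)): print(P,(proj(ct,W(*P))-[x0,y0])*8)
cv2.imwrite("pics/t7.png",cv2.resize(im[y0:y0+55,x0:x0+100][:,:,::-1],None,fx=8,fy=8,interpolation=cv2.INTER_CUBIC))
print(monitor.read_time(),F())
```

```text
[(194, 251), (195, 251), (196, 253), (197, 253), (198, 165), (199, 49), (200, 14), (201, 17), (202, 18), (203, 19), (204, 16), (205, 19), (206, 24), (207, 39), (208, 40), (209, 41), (210, 44), (211, 44)]
198 [0.00959677]
198.5 [0.01052392]
199 [0.01145205]
(0.008, 0, 0.072) [[187.08571294 191.66274128]]
(0.113, 0, 0.072) [[500.90131133 160.71191229]]
(0.113, 0.0, 0.04) [[489.84241381 173.7955888 ]]
(0.119, 0, 0.092) [[526.38525052 150.33256423]]
21.8417 [-1.23  0.2  -0.34]
```

View pics/t7.png

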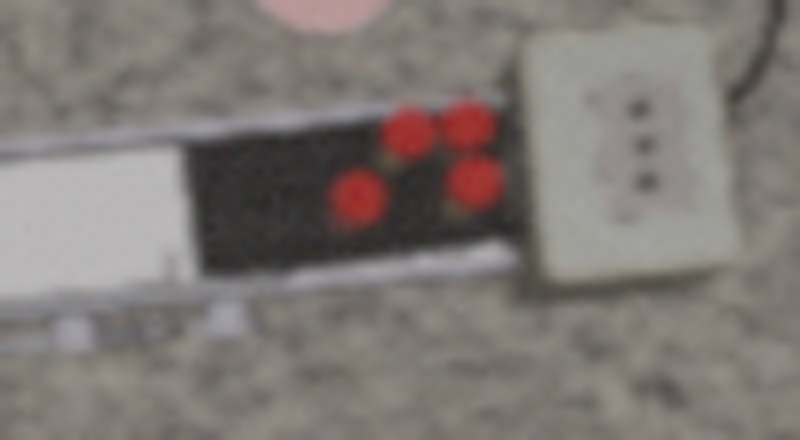

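The top view shows the rack's nose at the reader (510,170) with no liner visible between them. Its rear edge is at (190,200), past the tab at (170,265), and the gate is shut. Handing in.

```bash
python3 -c "
from h import *
print(workorder.job_done())"
```

```text
the job is handed in; nothing more can be done
None
```

The black rack is home against the bumpers, the gate is shut behind it, the arm is clear, and the job was handed in about 22 s into the 45 s limit; no verdict came back.

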